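# Set the thimble stand's collar on the post flat and lock it

### The job

Get the thimble display stand on the counter ready: turn its loose collar gently round the post until the screw comes to face the post's flat, where the collar catches, then press the clamping lever fully down to run the set screw tight onto the flat. Do not force the collar or the lever, do not disturb the souvenirs around, and leave the stand alone at the end.

Things in the scene. Friction and masses are not known exactly. Their poses are not given: they have to be found in the camera images.
- stand: Thimble stand, screwed to the counter: dark wood base 150 x 110 x 18 mm (long side along its own x), a round steel post 40 mm thick in its middle. Origin on the post's axis at counter height, z up. Its front is its own -x side, marked by a low brass card rail (80 mm long, 14 mm high) along that edge.
- post_top (a point): Top centre of the upright post, 137 mm above the counter; post diameter 40 mm. One milled flat runs along the post, 12.4 mm wide, 7 mm deep, square-sided, seen as a notch in its top end. The post is set in the base by hand, so the flat's heading is known only roughly (see collar); this point's axes are the stand's and do not show it.
- collar (a joint): Turn of the collar about the post, rad: 0 with its arm pointing to the stand's front, growing anticlockwise from above. Starts between 1.5 and 1.9; turn it clockwise (to smaller values) until it catches on the flat, somewhere between 0.8 and -0.8. Turns with light friction (under 3 N at the peg) and stays where left. Range -1.8 to 2.4.
- peg_top (a point): Top centre of the round wooden thimble peg, 16 mm thick, from 104 to 141 mm above the counter (top 4 mm tapered), at the end of the collar's arm, 80 mm from the post's axis: the place to pinch or push to turn the collar. Axes are the collar's: the arm points to -x, the set screw lies towards +y, z up.
- collar_mid (a point): Centre of the collar on the post's axis, 110 mm above the counter: an aluminium ring 64 mm across, from 95 to 125 mm above the counter. A flat arm 14 mm wide, its top 104 mm above the counter, runs out to the peg. Axes are the collar's (arm to -x, set screw to +y).
- lever_pivot (a point): Lever hub, on the set screw's axis, 114 mm above the counter and 50 mm from the post's axis. The screw is level, points at the post's axis and sits a quarter turn clockwise from the arm, seen from above. The lever swings in the upright plane through this point square to the screw, on the side away from the arm. Axes are the collar's: pivot towards +y, lever towards +x.
- lever_end (a point): Centre of the 16 mm black ball on the end of the clamping lever, 60 mm from lever_pivot. The lever bar is 10 mm thick. At the start the lever stands 45 degrees above level, ball up.
- lever (a joint): Clamping lever, rad: 0 raised 45 degrees (screw slack, the start), 0.79 level, grows as its end is pressed down. Takes 3 to 5 N at 40 mm from the pivot; stays where left. If the screw does not face the flat it strikes the round of the post and the lever stops dead between 0.2 and 0.5; if it does, the lever goes to between 1.4 and 1.6 (35 to 45 degrees below level), stops there and is tight.
- plunger: 11 mm spring-pressed steel ball hidden in the collar below the set screw. Origin: ball centre, 102 mm above the counter, 25.5 mm from the post's axis while on the round. At the flat it drops 6 mm inwards and the collar is caught: it turns no more than about 5 degrees either way and resistance at the peg rises steeply. Some 18 N at the peg overloads it.
- screw: The set screw, 7 mm steel with a round nose, inside the collar; origin at the tip of its nose, 114 mm above the counter, at the start 21 mm from the post's axis. It goes in 5.7 mm per rad of the lever. About 30 N on the lever 40 mm from its pivot overloads it.
- thimble: Bystander: bone china thimble, 23 mm wide, 24 mm high.
- pillbox: Bystander: round blue enamel pillbox, 45 mm wide, 21 mm high.
- egg_cup: Bystander: turned yew egg cup, 47 mm wide, 60 mm high.
- dome: Bystander: clear acrylic dome on a wooden disc, 60 mm wide, 63 mm high.
- knocker: Bystander: brass miniature door knocker lying flat, 62 x 36 mm, 18 mm high.
- gift_box: Bystander: small lidded cardboard gift box, 53 x 53 mm, 38 mm high.
Things that resemble listed ones, but are neither listed nor needed, are in the scene too. What is shaped like the stand but purple or red is not meant.

How it is judged:
On the way, in this order (a step that is already met when the one before it is completed fails the run):
1. the collar has caught on the flat, the screw facing it, while the lever is still slack (horizontal distance between plunger and stand below 0.0208 m and value of joint lever below 0.5 rad), for 0.2 s.
2. the lever is pressed down and the screw is tight on the flat (value of joint lever above 1.25 rad and horizontal distance between plunger and stand below 0.0208 m), for 0.2 s.
At the end, for the whole second after the job is handed in: The collar is caught on the flat (plunger ball dropped to within 20.8 mm of the post's axis), the lever is down beyond 1.25 rad with the screw's nose within 15 mm of the post's axis, and the collar is at rest (all of step 2 and horizontal distance between screw and stand below 0.015 m and angular speed of collar below 0.1 rad/s); the robot touches nothing.
It fails at once if the collar is forced against its catch (over 80 N at the plunger ball, about 18 N at the peg) (contact force between plunger and anything else above 80 N).
It fails at once if the lever is forced (over 180 N at the screw's nose, about 30 N on the lever) (contact force between screw and anything else above 180 N).
It fails at once if a souvenir is disturbed (moved more than 15 mm) (distance of any of thimble, pillbox, egg_cup, dome, knocker, gift_box from where it was at the start of the episode above 0.015 m).
It also fails if it takes over 64 s, if anything falls off the work surface, if the arm or the gripper's body presses on something with over 40 N, if the wrist force passes 120 N, or if a joint passes its speed limit or range.

### The arm

A 6-joint arm with a two-finger parallel gripper is mounted at the origin on the work surface. World frame = base frame: x ahead of the robot, y to its left, z up, the work surface at z = 0. Lengths are in m, angles in rad, forces in N, time in s.
With the tool pointing down it reaches from about 0.35 to 0.85 m from the base axis. Payload 8.1 kg.
Tool frame: the origin (TCP) lies at the very end of the fingers, on their centre line; the grasp point (between the pads) lies 19 mm behind it; z points along the fingers, y is the direction in which the jaws open and shut (so a half turn about z gives the same grasp; the last joint's range is limited). The gripper opens to 93 mm and grips with 3 to 60 N. Pads are 15 mm wide; open, the fingers measure 128 mm over their backs; the gripper's body (75 mm by 188 mm) begins 65 mm behind the grasp point.
Start: joints at [-1.309, 0.13, 1.488, -0, 1.523, -0.085], TCP at [0.204, -0.564, 0.219] pointing down, gripper open.
Joint ranges: [-2.96, 2.96], [-0.89, 2.26], [0.02, 2.5], [-1.34, 4.48], [0, 2.73], [-2.66, 2.66]. Speed limits (rad/s): [2.39, 2.39, 2.79, 3.14, 3.14, 3.14].

### API

Orientations are given as a rotation vector (axis times angle).
In Python, from plant import robot gives the robot as it stands.
- The arm moves only by the shell command python3 -m pendant 'ROWS' [OPENING] [FORCE]. ROWS is JSON, a list of rows, each an object with "delta_pos": the shift along the tool's x, y, z in m, a list of three; "spin": the turn about the tool's z in rad. In form: [{"delta_pos": [dx, dy, dz], "spin": spin}, ...]. A call has 1 to 10 rows; each row is the pose to reach, as a shift and turn from the pose measured when the call began, along the tool's axes at that moment; what a row does not reach only later rows make up. A row lasts 1/10 s, in which the tool goes at most 50 mm and 8.59 degrees, less where a joint would pass 70% of its speed; a pose out of reach is approached as far as the arm can. A call with a gripper value outside its range is refused whole. OPENING is the closure, from -1 (fully open) to 1 (shut), set as the call begins (- or left out, the last holds). The fingers move at their own pace and stop on an object; FORCE is the grip in N (left out, the last holds). Time passes only in rows, so rows that repeat a pose let the fingers close. It gives the time, the measured TCP pose, the force and the opening at its end, in the units of the state.
- robot.read_state(): the state, without advancing time (a new reading comes with each control period).
- robot.read_camera(name): name is "side" or "top" or "wrist"; returns a dict with "color" (480x640x3 uint8, blue, green, red), "camera_matrix" (3x3 intrinsics, pixels), "R" (3x3) and "t" (3): a world point X has camera coordinates R X + t. Camera axes: x right, y down, z forward; pixel columns grow to the right and rows downward; lengths in m; the calibration is good to about 2 mm. A picture is of the moment at which its call begins. There is no depth.
- robot.close_job(): hands the job in, once; it reports no verdict.
Trained networks look in the newest picture that a camera, given by its name, has taken for a name from the list of things; names that differ only in an ending like _2 or _b are one class to them, and where a whole thing is asked for, a point or a joint stands for the part that bears it (a point fixed in the world has none). Each returns a list of dicts, best first, with "score" (0 to 1); they miss things now and then, are a little off and sometimes report something else, mostly with a low value. They report only what shows in the picture. A call takes as long as a camera call. They do not tell look-alikes from the thing itself.
- robot.outline_of(camera, label): "mask" (480x640 bool, what is visible of it).
- robot.mark_of(camera, label): "location" ([x, y, z] in m, in the coordinates of the camera as it stood for that picture, good to about 4 mm: a listed point, or the origin of a listed thing).
The state is a dict: "t": time; "q": joint angles; "dq": joint speeds; "joint_torque": joint torques, N m; "tool_pos": TCP position; "orientation": TCP orientation; "force": force on the tool from outside, world axes, zero at the start; "wrist_torque": the same for the moment, N m; "opening": finger opening in m.
Only numpy, scipy, OpenCV 4.12 (cv2) and the standard library are available. Lean on these libraries where they do the work, as an engineer would, in place of code of your own. Each camera call takes 0.05 s, during which the arm holds its last target.

## Working session

There is one attempt and no reset: what is moved stays moved. The work goes in short steps, Python scripts to look and compute and a shell command to move; the robot and the scene stay as the last step left them, time stands still between calls to the robot, and variables do not carry over. Pictures are saved under pics/ and viewed, and the job is handed in when it is done.

```bash
ls; mkdir -p pics; cat > h.py <<'E'
import numpy as np, cv2
from scipy.spatial.transform import Rotation as Ro
from plant import robot
def w(cam,c,loc): return np.array(c["R"]).T@(np.array(loc)-np.array(c["t"]))
def marks(cam,labels,n=3):
    c=robot.read_camera(cam)
    out={}
    for l in labels:
        out[l]=[(round(m["score"],2),np.round(w(cam,c,m["location"]),4)) for m in robot.mark_of(cam,l)[:n]]
        print(cam,l,*out[l])
    return c,out
def save(c,name): cv2.imwrite("pics/"+name,c["color"])
E
python3 - <<'E'
from h import *
s=robot.read_state();print(s)
for cam in("side","top"):
    c,_=marks(cam,["stand","post_top","peg_top","lever_pivot","lever_end","thimble","egg_cup","dome"])
    save(c,cam+"0.png");print(c["camera_matrix"],c["R"],c["t"])
print(robot.read_state()["t"])
E
```

```text
pics
{'t': 0.0, 'q': array([-1.30942073e+00,  1.31161078e-01,  1.48926654e+00,  1.76705513e-05,
        1.52294433e+00, -8.54123160e-02]), 'dq': array([-0.00039149,  0.001268  ,  0.0005508 ,  0.0011835 , -0.00025473,
        0.00239946]), 'joint_torque': array([ 2.46352756e-03, -5.59833956e+01, -4.91762424e+01,  7.72557990e-02,
        3.50545195e-02, -1.43649995e-04]), 'tool_pos': array([ 0.20380619, -0.56374568,  0.21759446]), 'orientation': array([-3.09273701e+00, -5.41700278e-01,  2.17843106e-04]), 'force': array([-0.06477724,  0.11426273, -0.0022484 ]), 'wrist_torque': array([-0.00984037, -0.06637971,  0.00644012]), 'opening': 0.09298650479472581}
side stand (0.86, array([5.632e-01, 3.430e-02, 5.000e-04])) (0.67, array([ 0.5605, -0.2404,  0.0006])) (0.55, array([ 0.8109, -0.1391, -0.0024]))
side post_top (0.69, array([0.5646, 0.0397, 0.1353])) (0.68, array([ 0.5622, -0.2441,  0.1361])) (0.63, array([ 0.8074, -0.1412,  0.1368]))
side peg_top (0.91, array([ 0.5953, -0.0359,  0.1417])) (0.75, array([ 0.734 , -0.1684,  0.1454])) (0.71, array([ 0.4862, -0.2757,  0.1358]))
side lever_
[... 1212 characters left out ...]
2001,  0.1139])) (0.57, array([ 0.7935, -0.0954,  0.1108]))
top lever_end (0.9, array([0.504 , 0.0528, 0.1597])) (0.9, array([ 0.5799, -0.1823,  0.1581])) (0.84, array([ 0.8303, -0.0816,  0.1548]))
top thimble (0.7, array([ 0.5821, -0.0798, -0.0011]))
top egg_cup (0.76, array([ 5.105e-01,  1.345e-01, -2.000e-04])) (0.17, array([0.5022, 0.054 , 0.1562]))
top dome (0.72, array([6.944e-01, 3.430e-02, 2.000e-04]))
[[557.55750504   0.         318.08322812]
 [  0.         557.55750504 239.71958381]
 [  0.           0.           1.        ]] [[ 0.01229156 -0.99989932  0.00708954]
 [-0.97670836 -0.01352482 -0.21414448]
 [ 0.21421881 -0.00429224 -0.97677627]] [-0.03298657  0.63669788  0.8721075 ]
0.9
```

View pics/top0.png

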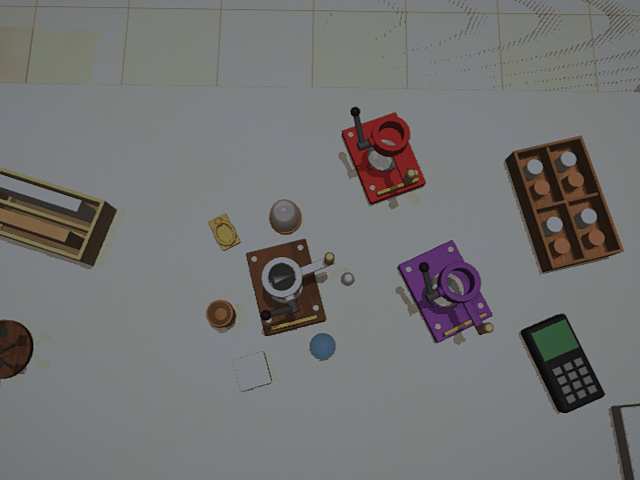

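View pics/side0.png

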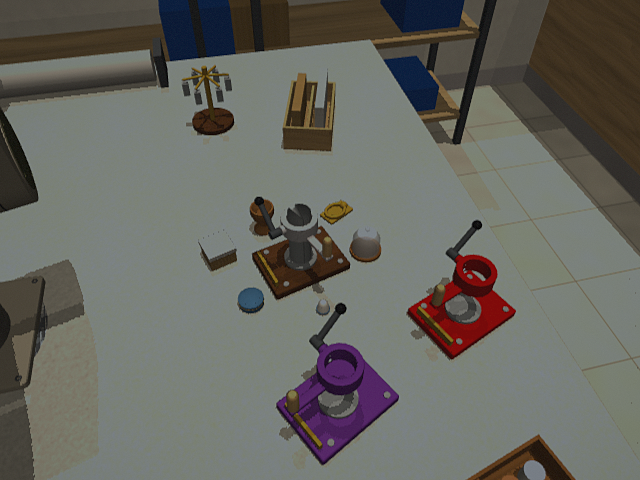

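```bash
python3 - <<'E'
import cv2
a=cv2.imread("pics/top0.png")[230:345,215:355];b=cv2.imread("pics/side0.png")[185:300,240:380]
cv2.imwrite("pics/z0.png",cv2.hconcat([cv2.resize(x,None,fx=2.8,fy=2.8*1.5 if 0 else 2.8,interpolation=3) for x in(a,b)]))
E
```

```text
(no output)
```

View pics/z0.png

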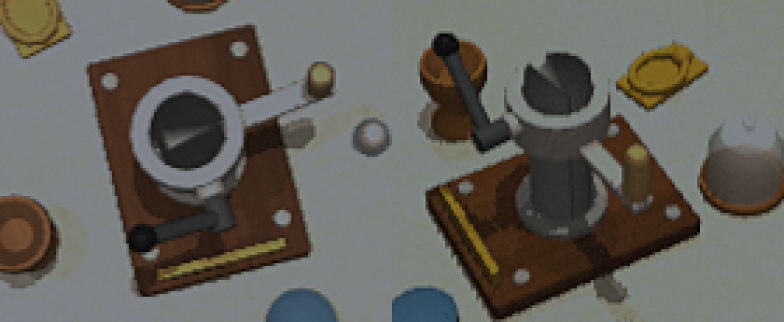

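```bash
cat >> h.py <<'E'
def plan(p,h_deg,sgn=None):
    s=robot.read_state();R=Ro.from_rotvec(s["orientation"]).as_matrix()
    d=R.T@(np.array(p)-s["tool_pos"]);h=np.degrees(np.arctan2(R[1,0],R[0,0]))
    sp=(h-h_deg+180)%360-180
    if sgn and sp*sgn<0: sp+=360*sgn
    print("t",round(s["t"],2),"pos",np.round(s["tool_pos"],4),"h",round(h,1),"tilt",np.round(R[:,2],3),"q",np.round(s["q"],2),"F",np.round(s["force"],1))
    print("target",np.round(p,4),"delta",np.round(d,4),"spin",round(np.radians(sp),3))
E
python3 - <<'E'
from h import *
plan([0.45,-0.10,0.33],203,-1)
E
```

```text
t 0.9 pos [ 0.204  -0.5643  0.2186] h 19.9 tilt [ 0.  0. -1.] q [-1.31  0.13  1.49  0.    1.52 -0.09] F [ 0.3 -0.6  0. ]
target [ 0.45 -0.1   0.33] delta [ 0.3892 -0.353  -0.1113] spin -3.196
```

```bash
python3 -m pendant '[{"delta_pos":[0.02,-0.01,-0.03],"spin":-0.14},{"delta_pos":[0.05,-0.03,-0.06],"spin":-0.28},{"delta_pos":[0.08,-0.06,-0.08],"spin":-0.42},{"delta_pos":[0.11,-0.09,-0.1],"spin":-0.56},{"delta_pos":[0.14,-0.12,-0.11],"spin":-0.7},{"delta_pos":[0.17,-0.15,-0.11],"spin":-0.84},{"delta_pos":[0.2,-0.18,-0.11],"spin":-0.98},{"delta_pos":[0.23,-0.21,-0.11],"spin":-1.12},{"delta_pos":[0.26,-0.24,-0.11],"spin":-1.26},{"delta_pos":[0.29,-0.27,-0.11],"spin":-1.4}]' 1 10
python3 - <<'E'
from h import *
plan([0.45,-0.05,0.33],203,-1)
E
```

```text
t: 1.9
tool_pos: [0.3853, -0.2102, 0.3289]
orientation: [2.01, 2.413, 0.0]
force: [0.4, 0.1, 0.7]
opening: 0.0177
t 1.9 pos [ 0.3853 -0.2102  0.3289] h 100.4 tilt [ 0.001 -0.    -1.   ] q [-0.62 -0.33  1.72  0.    1.75 -0.8 ] F [0.4 0.1 0.7]
target [ 0.45 -0.05  0.33] delta [ 0.1459  0.0925 -0.0011] spin -1.791
```

```bash
python3 -m pendant '[{"delta_pos":[0.02,0.01,0],"spin":-0.14},{"delta_pos":[0.04,0.02,0],"spin":-0.28},{"delta_pos":[0.06,0.03,0],"spin":-0.42},{"delta_pos":[0.08,0.04,0],"spin":-0.56},{"delta_pos":[0.1,0.055,0],"spin":-0.7},{"delta_pos":[0.12,0.07,0],"spin":-0.84},{"delta_pos":[0.135,0.08,0],"spin":-0.98},{"delta_pos":[0.145,0.09,0],"spin":-1.12},{"delta_pos":[0.145,0.09,0],"spin":-1.26},{"delta_pos":[0.145,0.09,0],"spin":-1.4}]'
python3 - <<'E'
from h import *
plan([0.55,-0.05,0.33],203,-1)
c,_=marks("wrist",["post_top","peg_top","lever_pivot","lever_end"])
save(c,"w1.png");print(-c["R"].T@c["t"])
E
```

```text
t: 2.9
tool_pos: [0.4478, -0.0508, 0.3289]
orientation: [-0.028, 3.141, -0.001]
force: [0.8, 1.3, -1.2]
opening: 0.0007
t 2.9 pos [ 0.4478 -0.0508  0.3289] h -179.0 tilt [ 0.001 -0.    -1.   ] q [-0.23 -0.3   1.69 -0.    1.74 -1.82] F [ 0.8  1.3 -1.2]
target [ 0.55 -0.05  0.33] delta [-0.1022 -0.001  -0.001 ] spin -0.384
wrist post_top (0.7, array([ 0.5566, -0.2506,  0.1326]))
wrist peg_top (0.74, array([ 0.489 , -0.2774,  0.1429]))
wrist lever_pivot (0.72, array([ 0.5376, -0.2022,  0.1112])) (0.69, array([0.5226, 0.0165, 0.1153]))
wrist lever_end (0.75, array([0.4966, 0.056 , 0.1572]))
[ 0.38038745 -0.05261144  0.49561495]
```

View pics/w1.png

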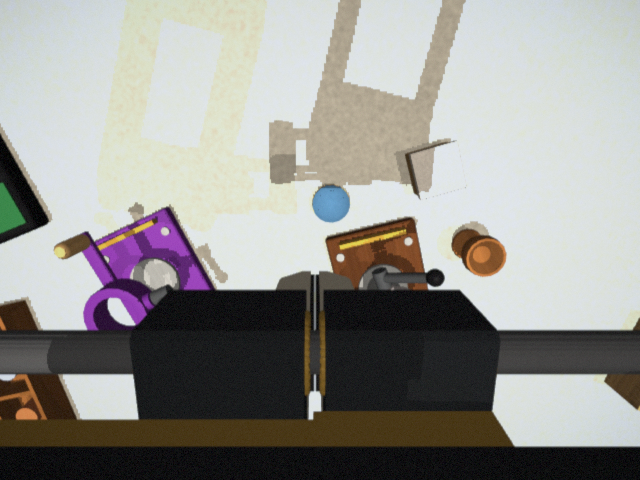

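```bash
python3 -m pendant '[{"delta_pos":[-0.04,0.01,0],"spin":-0.1},{"delta_pos":[-0.08,0.02,0],"spin":-0.2},{"delta_pos":[-0.12,0.03,0],"spin":-0.3},{"delta_pos":[-0.16,0.04,0],"spin":-0.38},{"delta_pos":[-0.19,0.05,0],"spin":-0.38},{"delta_pos":[-0.21,0.05,0],"spin":-0.38},{"delta_pos":[-0.21,0.05,0],"spin":-0.38}]'
python3 - <<'E'
from h import *
plan([0.62,-0.025,0.2],203)
c,_=marks("wrist",["post_top","peg_top","lever_pivot","lever_end"])
save(c,"w2.png");print(-c["R"].T@c["t"])
E
```

```text
t: 3.85
tool_pos: [0.6586, 0.0001, 0.3272]
orientation: [0.599, -3.083, 0.0]
force: [0.1, -0.1, -0.1]
opening: 0.0008
t 3.85 pos [6.586e-01 1.000e-04 3.272e-01] h -158.0 tilt [-0.001 -0.    -1.   ] q [-0.08  0.28  1.13 -0.    1.74 -2.03] F [ 0.1 -0.1 -0.1]
target [ 0.62  -0.025  0.2  ] delta [ 0.045  -0.0089  0.1272] spin -0.017
wrist post_top (0.6, array([ 0.8061, -0.1406,  0.1414]))
wrist peg_top (0.86, array([ 0.7338, -0.1635,  0.1399])) (0.78, array([ 0.5974, -0.0417,  0.1429]))
wrist lever_pivot (0.8, array([ 0.7897, -0.0911,  0.1114])) (0.72, array([0.5198, 0.0194, 0.1159]))
wrist lever_end (0.92, array([0.4996, 0.0568, 0.1578])) (0.7, array([ 0.5757, -0.1823,  0.1584]))
[ 0.59628477 -0.02524866  0.4939905 ]
```

View pics/w2.png

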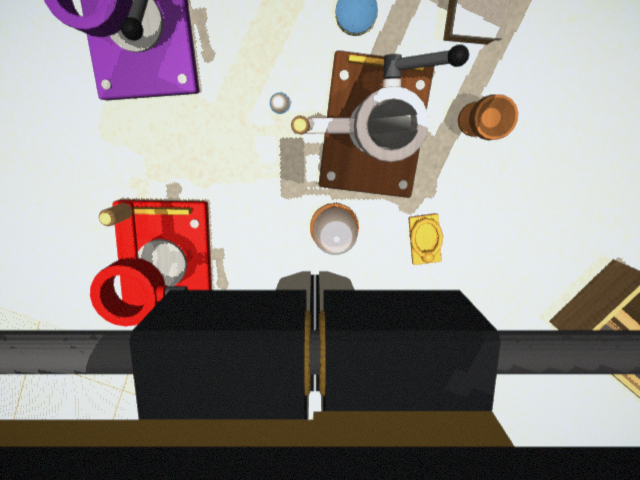

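```bash
python3 - <<'E'
import cv2
a=cv2.imread("pics/w2.png")[80:170,330:440]
cv2.imwrite("pics/z2.png",cv2.resize(a,None,fx=6,fy=6,interpolation=2))
E
```

```text
(no output)
```

View pics/z2.png

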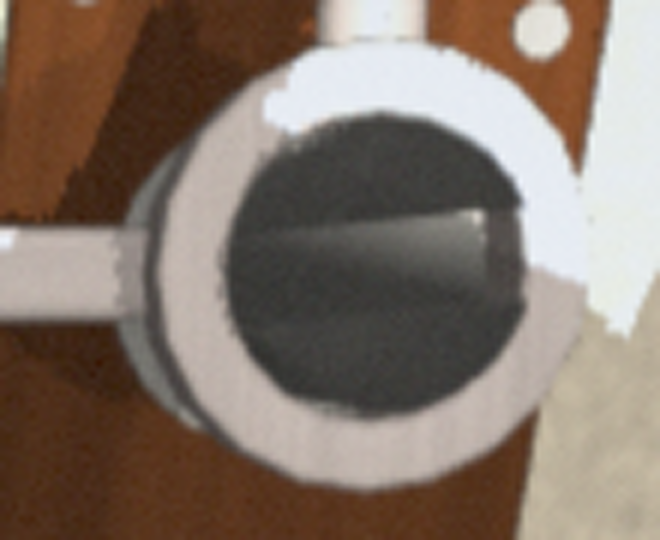

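```bash
python3 - <<'E'
from h import *
s=robot.read_state()
c=robot.read_camera("wrist")
def ray(u,v,z):
    d=c["R"].T@np.linalg.inv(c["camera_matrix"])@np.array([u,v,1.]);o=-c["R"].T@c["t"]
    return (o+d*(z-o[2])/d[2])[:2]
P=lambda u,v,z:ray(330+u/6,80+v/6,z)
cen=P(375,263,.137)
# notch corners outer and inner
for n,(u,v) in dict(up_out=(520,208),lo_out=(520,300),in_up=(485,210),in_lo=(485,295)).items():
    x=P(u,v,.137); print(n,x, np.hypot(*(x-cen)))
m=P(505,253,.137);d=m-cen
pk=ray(300,124,.141);lp=ray(395,65,.114)
he=lambda d:np.degrees(np.arctan2(d[1],d[0]))
print("cen",cen,"flat head",he(d),"peg",pk,he(pk-cen),"pivot",lp,he(lp-cen))
E
```

```text
up_out [0.54742008 0.04837725] 0.021396916875457757
lo_out [0.55875799 0.05377874] 0.0214136972844311
in_up [0.54951137 0.04392957] 0.01676751230730674
in_lo [0.55999856 0.04888183] 0.016396773596900317
cen [0.56186447 0.03259157] flat head 116.29298850553204 peg [ 0.59145591 -0.03994226] -67.80614208875933 pivot [0.51386393 0.01762748] -162.6852170352408
```

```bash
python3 - <<'E'
from h import *
plan([0.6205,-0.0285,0.112],-157.5)
E
python3 -m pendant '[{"delta_pos":[0.015,-0.005,0.03],"spin":0},{"delta_pos":[0.03,-0.01,0.07],"spin":0},{"delta_pos":[0.045,-0.01,0.11],"spin":0},{"delta_pos":[0.046,-0.012,0.15],"spin":0},{"delta_pos":[0.046,-0.012,0.185],"spin":0},{"delta_pos":[0.046,-0.012,0.205],"spin":0},{"delta_pos":[0.046,-0.012,0.214],"spin":0},{"delta_pos":[0.046,-0.012,0.214],"spin":0}]'
cat > arc.py <<'E'
import sys
from h import *
C=np.array([0.562,0.034])
phis=[float(a) for a in sys.argv[2:]];off=float(sys.argv[1])
s=robot.read_state();R=Ro.from_rotvec(s["orientation"]).as_matrix()
h=np.degrees(np.arctan2(R[1,0],R[0,0]))
print("pos",s["tool_pos"].round(4),"h",h.round(1),"F",s["force"].round(1),"t",s["t"])
for f in phis:
    a=np.radians(f);b=a-np.pi/2
    p=C+.08*np.array([np.cos(a),np.sin(a)])-off*np.array([np.cos(b),np.sin(b)])
    d=R.T@(np.array([*p,.112])-s["tool_pos"])
    print(f,d.round(3),round(np.radians((h-np.degrees(b)+180)%360-180),2))
E
python3 arc.py 0.0155 -67 -72 -77 -82 -87 -92 -97 -102 -107 -112
```

```text
t 4.15 pos [ 6.567e-01 -3.000e-04  3.299e-01] h -157.9 tilt [ 0.002 -0.001 -1.   ] q [-0.08  0.27  1.13 -0.    1.74 -2.03] F [-0.9  0.3  0.6]
target [ 0.6205 -0.0285  0.112 ] delta [ 0.0444 -0.0123  0.2179] spin -0.007
t: 4.95
tool_pos: [0.618, -0.0289, 0.1152]
orientation: [-0.601, 3.083, -0.001]
force: [-0.2, -0.2, 0.0]
opening: 0.0004
pos [ 0.618  -0.0289  0.1152] h -157.9 F [-0.2 -0.2  0. ] t 4.95
-67.0 [ 0.011 -0.     0.003] -0.02
-72.0 [ 0.018 -0.002  0.003] 0.07
-77.0 [ 0.026 -0.002  0.003] 0.16
-82.0 [ 0.033 -0.002  0.003] 0.25
-87.0 [ 0.04  -0.001  0.003] 0.33
-92.0 [ 0.047 -0.     0.003] 0.42
-97.0 [0.054 0.002 0.003] 0.51
-102.0 [0.06  0.004 0.003] 0.59
-107.0 [0.067 0.007 0.003] 0.68
-112.0 [0.073 0.011 0.003] 0.77
```

```bash
python3 -m pendant '[{"delta_pos":[0.004,0,0.002],"spin":0},{"delta_pos":[0.008,0,0.003],"spin":0},{"delta_pos":[0.011,0,0.003],"spin":0},{"delta_pos":[0.015,-0.001,0.003],"spin":0.03},{"delta_pos":[0.02,-0.002,0.003],"spin":0.09},{"delta_pos":[0.026,-0.002,0.003],"spin":0.16},{"delta_pos":[0.032,-0.002,0.003],"spin":0.24},{"delta_pos":[0.037,-0.002,0.003],"spin":0.3},{"delta_pos":[0.042,-0.001,0.003],"spin":0.36},{"delta_pos":[0.047,0,0.003],"spin":0.42}]'
python3 arc.py 0.0155 -97 -102 -107 -112 -117 -122 -127 -132
python3 - <<'E'
from h import *
for cam in("side","top"):
    c,_=marks(cam,["peg_top","lever_pivot","lever_end"],4); save(c,cam+"3.png")
E
```

```text
t: 5.95
tool_pos: [0.5751, -0.0463, 0.1132]
orientation: [0.061, 3.138, 0.0]
force: [4.0, 3.4, 1.4]
opening: 0.0004
pos [ 0.5751 -0.0463  0.1132] h 177.8 F [4.  3.4 1.4] t 5.95
-97.0 [ 0.007 -0.001  0.001] 0.08
-102.0 [ 0.014 -0.002  0.001] 0.17
-107.0 [ 0.022 -0.002  0.001] 0.26
-112.0 [ 0.029 -0.001  0.001] 0.35
-117.0 [0.036 0.001 0.001] 0.43
-122.0 [0.042 0.003 0.001] 0.52
-127.0 [0.049 0.005 0.001] 0.61
-132.0 [0.055 0.008 0.001] 0.69
side peg_top (0.97, array([ 0.4876, -0.2752,  0.1384])) (0.95, array([ 0.7368, -0.166 ,  0.1433])) (0.61, array([ 0.5597, -0.042 ,  0.1392]))
side lever_pivot (0.82, array([0.5131, 0.0402, 0.1128])) (0.75, array([ 0.7849, -0.0927,  0.1101])) (0.66, array([ 0.5375, -0.2001,  0.1154]))
side lever_end (0.82, array([ 0.577 , -0.1814,  0.1536])) (0.74, array([ 0.8271, -0.0812,  0.1559])) (0.6, array([0.5183, 0.0845, 0.1537])) (0.32, array([0.666 , 0.1467, 0.0022]))
top peg_top (0.83, array([ 0.5552, -0.0475,  0.1454])) (0.83, array([ 0.7351, -0.1658,  0.1445])) (0.67, array([ 0.4937, -0.2829,  0.1423]))
top lever_pivot (0.93, array([0.5121, 0.0384, 0.1192])) (0.73, array([ 0.7915, -0.0947,  0.1092])) (0.6, array([ 0.5407, -0.1996,  0.1106]))
top lever_end (0.83, array([ 0.8298, -0.08  ,  0.1585])) (0.67, array([ 0.5812, -0.1823,  0.1577]))
```

View pics/side3.png

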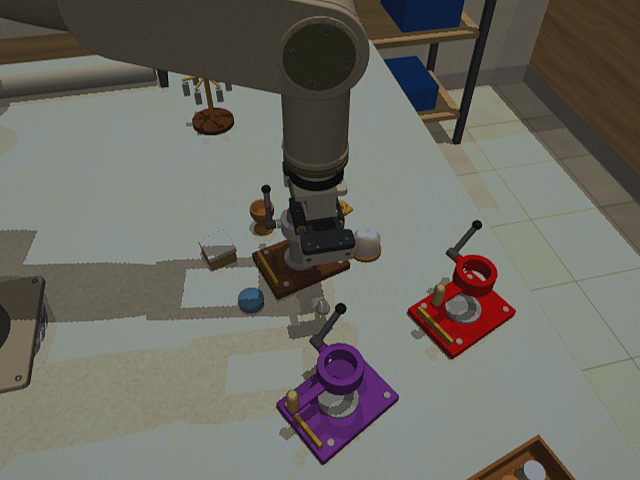

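```bash
python3 -m pendant '[{"delta_pos":[0.006,-0.001,0.001],"spin":0.07},{"delta_pos":[0.012,-0.002,0.001],"spin":0.15},{"delta_pos":[0.018,-0.002,0.001],"spin":0.22},{"delta_pos":[0.024,-0.002,0.001],"spin":0.28},{"delta_pos":[0.03,-0.001,0.001],"spin":0.36},{"delta_pos":[0.036,0.001,0.001],"spin":0.43},{"delta_pos":[0.041,0.003,0.001],"spin":0.5},{"delta_pos":[0.046,0.004,0.001],"spin":0.57},{"delta_pos":[0.051,0.006,0.001],"spin":0.63},{"delta_pos":[0.055,0.008,0.001],"spin":0.69}]'
python3 arc.py 0.0155 -136 -139 -142 -144 -146 -148 -150 -152 -154 -156
```

```text
t: 7.35
tool_pos: [0.5205, -0.0368, 0.1116]
orientation: [1.116, 2.935, -0.0]
force: [3.9, -0.6, -0.5]
opening: 0.0005
pos [ 0.5205 -0.0368  0.1116] h 138.4 F [ 3.9 -0.6 -0.5] t 7.35
-136.0 [ 0.007 -0.    -0.   ] 0.08
-139.0 [ 0.011 -0.001 -0.   ] 0.13
-142.0 [ 0.015 -0.001 -0.   ] 0.18
-144.0 [ 0.018 -0.001 -0.   ] 0.22
-146.0 [ 0.021 -0.001 -0.   ] 0.25
-148.0 [ 0.024 -0.001 -0.   ] 0.29
-150.0 [ 0.027 -0.    -0.001] 0.32
-152.0 [ 0.029  0.    -0.001] 0.36
-154.0 [ 0.032  0.001 -0.001] 0.39
-156.0 [ 0.035  0.001 -0.001] 0.43
```

```bash
python3 -m pendant '[{"delta_pos":[0.003,0,0],"spin":0.03},{"delta_pos":[0.006,0,0],"spin":0.07},{"delta_pos":[0.009,-0.001,0],"spin":0.11},{"delta_pos":[0.011,-0.001,0],"spin":0.13},{"delta_pos":[0.013,-0.001,0],"spin":0.16},{"delta_pos":[0.015,-0.001,0],"spin":0.18}]'
python3 arc.py 0.0155 -144 -146 -148 -150 -152 -154 -156
```

```text
t: 7.95
tool_pos: [0.5085, -0.0275, 0.1114]
orientation: [1.376, 2.822, 0.0]
force: [-0.4, 0.6, 0.1]
opening: 0.0008
pos [ 0.5085 -0.0275  0.1114] h 128.0 F [-0.4  0.6  0.1] t 7.95
-144.0 [ 0.003 -0.    -0.001] 0.04
-146.0 [ 0.006 -0.001 -0.001] 0.07
-148.0 [ 0.008 -0.001 -0.001] 0.11
-150.0 [ 0.011 -0.001 -0.001] 0.14
-152.0 [ 0.014 -0.001 -0.001] 0.17
-154.0 [ 0.017 -0.001 -0.001] 0.21
-156.0 [ 0.02  -0.001 -0.001] 0.24
```

```bash
python3 -m pendant '[{"delta_pos":[0.002,0,0],"spin":0.02},{"delta_pos":[0.004,0,0],"spin":0.04},{"delta_pos":[0.006,0,0],"spin":0.07}]'
python3 arc.py 0.0155 -144 -146 -148 -150 -152 -154 -156
```

```text
t: 8.25
tool_pos: [0.5047, -0.0226, 0.1114]
orientation: [1.476, 2.772, 0.0]
force: [-0.9, 0.2, -0.3]
opening: 0.0003
pos [ 0.5047 -0.0226  0.1114] h 123.9 F [-0.9  0.2 -0.3] t 8.25
-144.0 [-0.003 -0.    -0.001] -0.04
-146.0 [-0.001 -0.001 -0.001] -0.0
-148.0 [ 0.002 -0.001 -0.001] 0.03
-150.0 [ 0.005 -0.002 -0.001] 0.07
-152.0 [ 0.008 -0.002 -0.001] 0.1
-154.0 [ 0.011 -0.002 -0.001] 0.14
-156.0 [ 0.014 -0.002 -0.001] 0.17
```

```bash
python3 - <<'E'
from h import *
C=np.array([.562,.034])
for cam in("side","top","wrist"):
    c,o=marks(cam,["peg_top","lever_pivot","lever_end"],4); save(c,cam+"4.png")
    for l in o:
        for s,p in o[l]:
            d=p[:2]-C
            if np.hypot(*d)<.11: print(l,np.degrees(np.arctan2(d[1],d[0])).round(1),np.hypot(*d).round(3))
E
```

```text
side peg_top (0.88, array([ 0.7334, -0.1678,  0.144 ])) (0.63, array([ 0.4882, -0.275 ,  0.1383]))
side lever_pivot (0.71, array([ 0.5355, -0.1997,  0.1136])) (0.62, array([ 0.418 ,  0.0893, -0.0083]))
side lever_end (0.91, array([ 0.5772, -0.1817,  0.1546])) (0.72, array([ 0.8263, -0.0827,  0.1537])) (0.71, array([ 0.5817, -0.0749, -0.0022]))
top peg_top (0.71, array([ 0.7343, -0.1679,  0.1421])) (0.55, array([ 0.4898, -0.2844,  0.1445])) (0.21, array([6.933e-01, 3.610e-02, 4.000e-04]))
top lever_pivot (0.68, array([ 0.5418, -0.2022,  0.1106])) (0.58, array([ 0.7914, -0.0953,  0.1103]))
top lever_end (0.72, array([ 0.5826, -0.1817,  0.1557])) (0.69, array([ 0.8303, -0.0814,  0.1565])) (0.55, array([0.5781, 0.0972, 0.1578]))
lever_end 75.7 0.065
wrist peg_top (0.83, array([ 0.492 , -0.004 ,  0.1427]))
wrist lever_pivot (0.84, array([0.5422, 0.0828, 0.1144]))
wrist lever_end
peg_top -151.5 0.08
lever_pivot 112.1 0.053
```

View pics/wrist4.png

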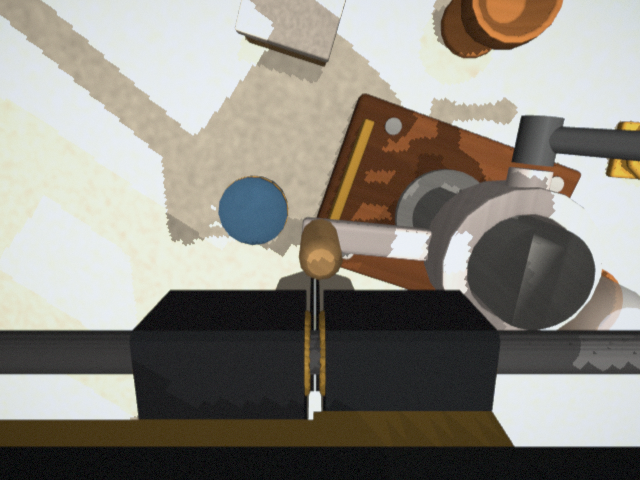

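View pics/top4.png

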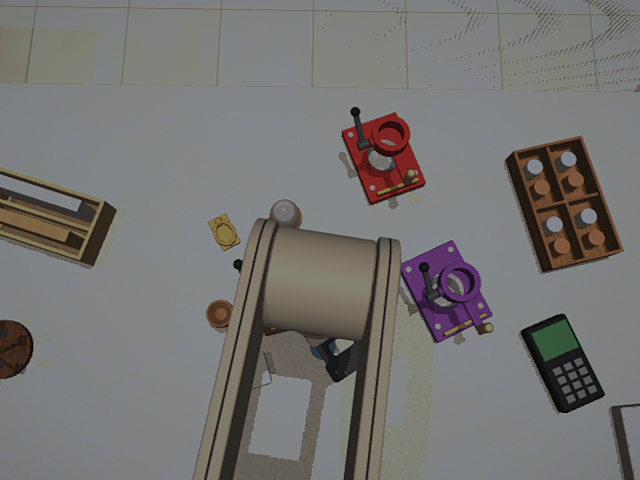

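```bash
python3 -m pendant '[{"delta_pos":[0.002,0,0],"spin":0.02},{"delta_pos":[0.004,-0.001,0],"spin":0.05},{"delta_pos":[0.005,-0.001,0],"spin":0.07}]'; for i in 1; do python3 arc.py 0.0155 -150 -152 -154 -156 -158; done
```

```text
t: 9.15
tool_pos: [0.501, -0.0191, 0.1114]
orientation: [1.573, 2.718, 0.0]
force: [-0.8, 0.9, -0.5]
opening: 0.0007
pos [ 0.501  -0.0191  0.1114] h 119.9 F [-0.8  0.9 -0.5] t 9.15
-150.0 [-0.    -0.001 -0.001] -0.0
-152.0 [ 0.003 -0.001 -0.001] 0.03
-154.0 [ 0.006 -0.002 -0.001] 0.07
-156.0 [ 0.008 -0.002 -0.001] 0.1
-158.0 [ 0.011 -0.002 -0.001] 0.14
```

```bash
python3 -m pendant '[{"delta_pos":[0.001,0,0],"spin":0.01},{"delta_pos":[0.002,0,0],"spin":0.02}]'
```

```text
t: 9.35
tool_pos: [0.5, -0.0174, 0.1114]
orientation: [1.6, 2.701, 0.0]
force: [0.2, -0.3, 0.3]
opening: 0.0008
```

```bash
python3 -m pendant '[{"delta_pos":[0.001,0,0],"spin":0.01},{"delta_pos":[0.002,0,0],"spin":0.02}]'
```

```text
t: 9.55
tool_pos: [0.499, -0.0156, 0.1114]
orientation: [1.628, 2.684, -0.0]
force: [-0.2, -1.1, 0.0]
opening: 0.0008
```

```bash
python3 -m pendant '[{"delta_pos":[0.001,0,0],"spin":0.01},{"delta_pos":[0.002,0,0],"spin":0.02}]'; python3 arc.py 0.0155 -154 -156 -158
```

```text
t: 9.75
tool_pos: [0.498, -0.0139, 0.1114]
orientation: [1.656, 2.667, -0.0]
force: [-0.8, -2.8, 0.1]
opening: 0.0004
pos [ 0.498  -0.0139  0.1114] h 116.3 F [-0.8 -2.8  0.1] t 9.75
-154.0 [-0.    -0.001 -0.001] 0.01
-156.0 [ 0.002 -0.002 -0.001] 0.04
-158.0 [ 0.005 -0.002 -0.001] 0.08
```

```bash
python3 -m pendant '[{"delta_pos":[0.001,0,0],"spin":0.01},{"delta_pos":[0.001,0,0],"spin":0.01}]'
```

```text
t: 9.95
tool_pos: [0.4975, -0.0133, 0.1114]
orientation: [1.67, 2.658, -0.001]
force: [-0.7, -3.2, -0.7]
opening: 0.0001
```

```bash
python3 -m pendant '[{"delta_pos":[0.001,0,0],"spin":0.01},{"delta_pos":[0.001,0,0],"spin":0.01}]'
```

```text
t: 10.15
tool_pos: [0.4971, -0.0128, 0.1114]
orientation: [1.684, 2.649, -0.002]
force: [0.6, -4.8, -0.3]
opening: 0.0004
```

```bash
python3 -m pendant '[{"delta_pos":[0.001,0,0],"spin":0.01},{"delta_pos":[0.001,0,0],"spin":0.01}]'
```

```text
t: 10.35
tool_pos: [0.4968, -0.0124, 0.1115]
orientation: [1.698, 2.639, -0.003]
force: [-0.7, -5.9, -1.3]
opening: 0.0004
```

```bash
python3 - <<'E'
from h import *
c,o=marks("wrist",["peg_top","lever_pivot","lever_end","post_top"],4); save(c,"w5.png")
a=c["color"][150:340,400:640];cv2.imwrite("pics/z5.png",cv2.resize(a,None,fx=3,fy=3,interpolation=2))
print(robot.read_state()["force"])
E
```

```text
wrist peg_top (0.77, array([ 0.4904, -0.0008,  0.1415]))
wrist lever_pivot (0.78, array([0.5461, 0.0813, 0.1168]))
wrist lever_end
wrist post_top (0.17, array([4.918e-01, 4.000e-04, 1.440e-01]))
[ 0.20782634 -4.74734702 -0.3230112 ]
```

View pics/z5.png

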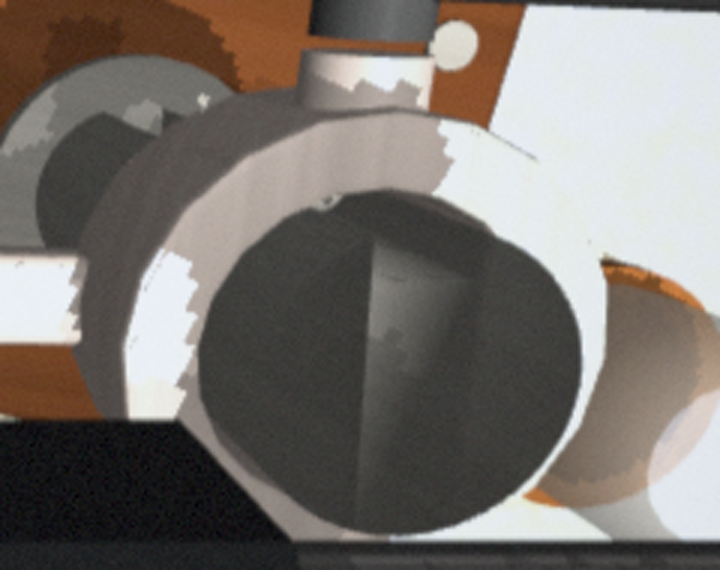

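```bash
python3 -m pendant '[{"delta_pos":[-0.004,0,0],"spin":0},{"delta_pos":[-0.012,0,0],"spin":0},{"delta_pos":[-0.02,0,-0.005],"spin":0},{"delta_pos":[-0.022,0,-0.04],"spin":0},{"delta_pos":[-0.022,0,-0.08],"spin":0},{"delta_pos":[-0.022,0,-0.12],"spin":0.1},{"delta_pos":[-0.022,0,-0.15],"spin":0.24},{"delta_pos":[-0.022,0,-0.15],"spin":0.38}]'
python3 - <<'E'
from h import *
plan([0.62,0.10,0.26],26,1)
C=np.array([.562,.034])
for cam in("side","top","wrist"):
    c,o=marks(cam,["peg_top","lever_pivot","lever_end"],4); save(c,cam+"6.png")
    for l in o:
        for s,p in o[l]:
            d=p[:2]-C
            if np.hypot(*d)<.11: print(l,np.degrees(np.arctan2(d[1],d[0])).round(1),np.hypot(*d).round(3))
E
```

```text
t: 11.4
tool_pos: [0.5084, -0.0327, 0.268]
orientation: [2.167, 2.259, 0.007]
force: [0.6, 0.5, 0.0]
opening: 0.0004
t 11.4 pos [ 0.5084 -0.0327  0.268 ] h 92.4 tilt [ 0.011 -0.005 -1.   ] q [-0.16 -0.14  1.67 -0.    1.6  -0.2 ] F [0.6 0.5 0. ]
target [0.62 0.1  0.26] delta [0.1279 0.1169 0.0086] spin 1.159
side peg_top (0.74, array([ 0.4875, -0.2789,  0.1369])) (0.63, array([0.4919, 0.0049, 0.1436])) (0.57, array([ 0.734 , -0.1647,  0.1428]))
side lever_pivot (0.77, array([0.5462, 0.0796, 0.116 ])) (0.68, array([ 0.536 , -0.1979,  0.1138])) (0.6, array([ 0.7879, -0.0924,  0.1097]))
side lever_end (0.79, array([ 0.5785, -0.1808,  0.1574])) (0.7, array([ 0.8273, -0.081 ,  0.1564])) (0.51, array([0.5815, 0.1004, 0.1556]))
peg_top -157.5 0.076
lever_pivot 109.1 0.048
lever_end 73.6 0.069
top peg_top (0.89, array([ 0.7352, -0.1676,  0.1456])) (0.66, array([ 0.4904, -0.2853,  0.1425]))
top lever_pivot (0.67, array([ 0.7914, -0.0954,  0.1108]))
top lever_end (0.85, array([ 0.8302, -0.0812,  0.1577]))
wrist peg_top (0.85, array([ 0.7349, -0.1697,  0.1431])) (0.55, array([ 0.4928, -0.0017,  0.1434]))
wrist lever_pivot (0.98, array([0.5449, 0.0801, 0.1128]))
wrist lever_end (0.79, array([0.5773, 0.0989, 0.1582]))
peg_top -152.7 0.078
lever_pivot 110.4 0.049
lever_end 76.7 0.067
```

View pics/wrist6.png

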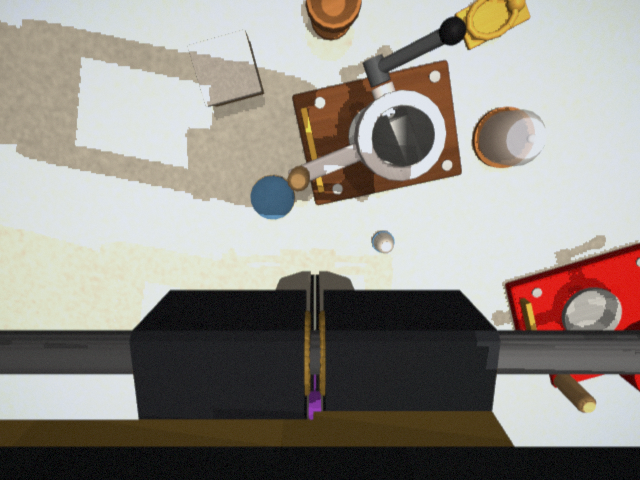

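```bash
python3 - <<'E'
from h import *
plan([0.560,0.089,0.20],26.5,1)
E
python3 -m pendant '[{"delta_pos":[0.02,0.01,0],"spin":0.14},{"delta_pos":[0.05,0.02,0],"spin":0.28},{"delta_pos":[0.08,0.03,0],"spin":0.42},{"delta_pos":[0.105,0.042,0.01],"spin":0.56},{"delta_pos":[0.119,0.057,0.02],"spin":0.7},{"delta_pos":[0.119,0.057,0.04],"spin":0.84},{"delta_pos":[0.119,0.057,0.055],"spin":0.98},{"delta_pos":[0.119,0.057,0.065],"spin":1.1},{"delta_pos":[0.119,0.057,0.067],"spin":1.15},{"delta_pos":[0.119,0.057,0.067],"spin":1.15}]'
cat > lev.py <<'E'
from h import *
P=np.array([.542,.080]);u=np.array([.894,.449])
s=robot.read_state();R=Ro.from_rotvec(s["orientation"]).as_matrix()
e=s["tool_pos"][:2]-P
print("t",s["t"],"h",np.degrees(np.arctan2(R[1,0],R[0,0])).round(1),"s",(e@u).round(4),"lat",(e@[-u[1],u[0]]).round(4),"z",s["tool_pos"][2].round(4),"F",s["force"].round(1))
for a,sv,z in[(45,.020,.1486),(30,.028,.140),(15,.034,.130),(0,.038,.119),(-15,.042,.110),(-30,.044,.0987),(-40,.045,.089),(-45,.045,.0835)]:
    print(a,(R.T@(np.array([*(P+sv*u),z])-s["tool_pos"])).round(4))
E
python3 lev.py
```

```text
t 12.0 pos [ 0.5055 -0.0319  0.2612] h 92.8 tilt [ 0.001 -0.003 -1.   ] q [-0.16 -0.14  1.68 -0.    1.6  -0.21] F [ 0.7 -1.   0.6]
target [0.56  0.089 0.2  ] delta [0.1183 0.0602 0.0608] spin 1.157
t: 13.0
tool_pos: [0.5563, 0.0896, 0.1929]
orientation: [3.052, 0.729, -0.002]
force: [-0.4, -0.3, -0.1]
opening: 0.0002
t 13.0 h 26.9 s 0.0171 lat 0.0021 z 0.1929 F [-0.4 -0.3 -0.1]
45 [0.003  0.002  0.0443]
30 [0.011  0.002  0.0529]
15 [0.0171 0.002  0.0629]
0 [0.0211 0.002  0.0739]
-15 [0.0251 0.002  0.0829]
-30 [0.0271 0.0019 0.0942]
-40 [0.0281 0.0019 0.1039]
-45 [0.0282 0.0019 0.1094]
```

```bash
python3 -m pendant '[{"delta_pos":[0.003,0.001,0.015],"spin":0},{"delta_pos":[0.003,0.001,0.03],"spin":0},{"delta_pos":[0.003,0.001,0.037],"spin":0},{"delta_pos":[0.003,0.001,0.04],"spin":0},{"delta_pos":[0.004,0.001,0.043],"spin":0},{"delta_pos":[0.006,0.001,0.046],"spin":0},{"delta_pos":[0.008,0.001,0.049],"spin":0}]'
python3 lev.py
python3 - <<'E'
from h import *
c,_=marks("wrist",["lever_pivot","lever_end"]); save(c,"w7.png")
c,_=marks("side",["lever_pivot","lever_end"],4); save(c,"s7.png")
E
```

```text
t: 13.7
tool_pos: [0.5645, 0.0921, 0.1446]
orientation: [3.052, 0.729, 0.0]
force: [-0.8, 0.1, 3.0]
opening: 0.0005
t 13.7 h 26.9 s 0.0255 lat 0.0007 z 0.1446 F [-0.8  0.1  3. ]
45 [-0.0055  0.0007 -0.004 ]
30 [0.0025 0.0007 0.0046]
15 [0.0085 0.0007 0.0146]
0 [0.0125 0.0007 0.0256]
-15 [0.0165 0.0007 0.0346]
-30 [0.0185 0.0006 0.0459]
-40 [0.0195 0.0006 0.0556]
-45 [0.0195 0.0006 0.0611]
wrist lever_pivot (0.56, array([0.5467, 0.0819, 0.1147]))
wrist lever_end (0.81, array([0.5834, 0.1001, 0.15  ]))
side lever_pivot (0.96, array([0.5401, 0.0775, 0.117 ])) (0.73, array([ 0.786 , -0.0937,  0.112 ])) (0.64, array([ 0.5376, -0.2015,  0.1144]))
side lever_end (0.82, array([ 0.8281, -0.0791,  0.1542])) (0.76, array([0.5868, 0.1059, 0.1464])) (0.73, array([ 0.5761, -0.1819,  0.1566]))
```

View pics/w7.png

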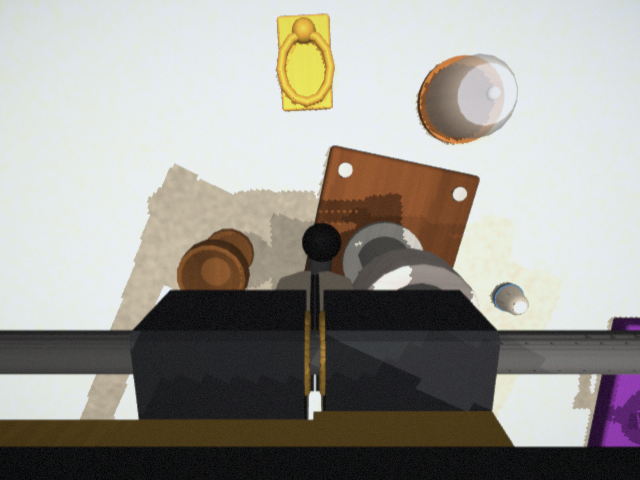

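View pics/s7.png

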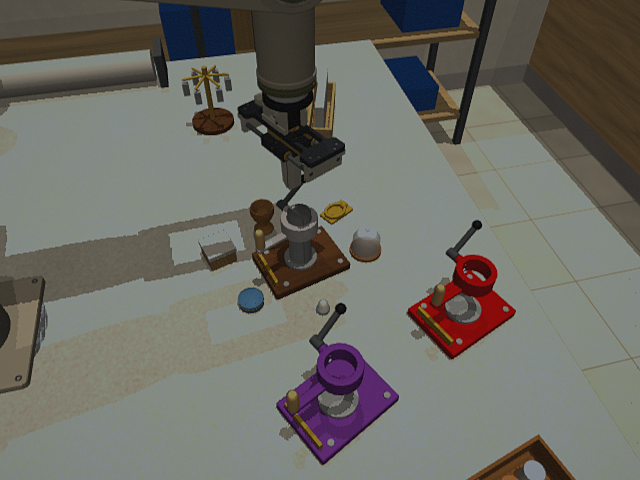

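```bash
python3 -m pendant '[{"delta_pos":[0.002,0,0.002],"spin":0},{"delta_pos":[0.003,0,0.0045],"spin":0},{"delta_pos":[0.004,0,0.006],"spin":0}]'; python3 lev.py|head -1
```

```text
t: 14.3
tool_pos: [0.5681, 0.094, 0.1383]
orientation: [3.052, 0.729, 0.001]
force: [1.1, 0.1, 3.7]
opening: 0.0005
t 14.3 h 26.9 s 0.0297 lat 0.0008 z 0.1383 F [1.1 0.1 3.7]
```

```bash
python3 -m pendant '[{"delta_pos":[0.001,0,0.002],"spin":0},{"delta_pos":[0.002,0,0.004],"spin":0},{"delta_pos":[0.003,0,0.006],"spin":0}]'; python3 lev.py
```

```text
t: 14.6
tool_pos: [0.5711, 0.0955, 0.1322]
orientation: [3.052, 0.729, 0.001]
force: [0.1, -0.6, 4.0]
opening: 0.0008
t 14.6 h 26.9 s 0.0329 lat 0.0008 z 0.1322 F [ 0.1 -0.6  4. ]
45 [-0.0129  0.0008 -0.0164]
30 [-0.0049  0.0008 -0.0078]
15 [0.0011 0.0008 0.0022]
0 [0.0051 0.0008 0.0132]
-15 [0.0091 0.0008 0.0222]
-30 [0.0111 0.0007 0.0335]
-40 [0.0121 0.0007 0.0432]
-45 [0.0121 0.0007 0.0487]
```

```bash
python3 -m pendant '[{"delta_pos":[0.001,0,0.002],"spin":0},{"delta_pos":[0.002,0,0.004],"spin":0},{"delta_pos":[0.003,0,0.006],"spin":0}]'
```

```text
t: 14.9
tool_pos: [0.5735, 0.0967, 0.1258]
orientation: [3.052, 0.729, -0.0]
force: [-0.7, -1.2, 1.7]
opening: 0.0004
```

```bash
python3 -m pendant '[{"delta_pos":[0.001,0,0.0025],"spin":0},{"delta_pos":[0.002,0,0.005],"spin":0},{"delta_pos":[0.003,0,0.0075],"spin":0},{"delta_pos":[0.004,0,0.01],"spin":0}]';python3 lev.py
```

```text
t: 15.3
tool_pos: [0.5769, 0.0984, 0.1156]
orientation: [3.052, 0.729, -0.001]
force: [-1.9, -2.6, 4.7]
opening: 0.0008
t 15.3 h 26.9 s 0.0395 lat 0.0008 z 0.1156 F [-1.9 -2.6  4.7]
45 [-0.0195  0.0008 -0.033 ]
30 [-0.0115  0.0008 -0.0244]
15 [-0.0055  0.0008 -0.0144]
0 [-0.0015  0.0008 -0.0034]
-15 [0.0025 0.0008 0.0056]
-30 [0.0045 0.0007 0.0169]
-40 [0.0056 0.0007 0.0266]
-45 [0.0056 0.0007 0.0321]
```

Past the misfaced stop (lever about level or below). Continue gently.

```bash
python3 -m pendant '[{"delta_pos":[0.001,0,0.003],"spin":0},{"delta_pos":[0.002,0,0.006],"spin":0},{"delta_pos":[0.003,0,0.009],"spin":0},{"delta_pos":[0.004,0,0.012],"spin":0},{"delta_pos":[0.005,0,0.014],"spin":0}]';python3 lev.py
```

```text
t: 15.8
tool_pos: [0.5816, 0.1007, 0.1013]
orientation: [3.052, 0.729, -0.0]
force: [0.6, -0.8, 4.6]
opening: 0.0003
t 15.8 h 26.9 s 0.0447 lat 0.0008 z 0.1013 F [ 0.6 -0.8  4.6]
45 [-0.0247  0.0008 -0.0473]
30 [-0.0167  0.0008 -0.0387]
15 [-0.0107  0.0008 -0.0287]
0 [-0.0067  0.0008 -0.0177]
-15 [-0.0027  0.0008 -0.0087]
-30 [-0.0007  0.0008  0.0026]
-40 [0.0003 0.0007 0.0123]
-45 [0.0003 0.0007 0.0178]
```

```bash
python3 -m pendant '[{"delta_pos":[0,0,0.002],"spin":0},{"delta_pos":[0,0,0.004],"spin":0}]'
```

```text
t: 16.0
tool_pos: [0.5818, 0.1008, 0.0971]
orientation: [3.052, 0.729, 0.0]
force: [-0.1, -0.4, 4.5]
opening: 0.0006
```

```bash
python3 -m pendant '[{"delta_pos":[0,0,0.001],"spin":0},{"delta_pos":[0,0,0.002],"spin":0}]'
```

```text
t: 16.2
tool_pos: [0.5818, 0.1009, 0.095]
orientation: [3.052, 0.729, 0.0]
force: [-0.0, -0.4, 2.6]
opening: 0.0005
```

```bash
python3 -m pendant '[{"delta_pos":[0,0,0.001],"spin":0},{"delta_pos":[0,0,0.002],"spin":0}]'
```

```text
t: 16.4
tool_pos: [0.5818, 0.1009, 0.093]
orientation: [3.052, 0.729, 0.001]
force: [0.1, -1.3, 4.6]
opening: 0.0004
```

```bash
python3 -m pendant '[{"delta_pos":[0,0,0.001],"spin":0},{"delta_pos":[0,0,0.0015],"spin":0}]'
```

```text
t: 16.6
tool_pos: [0.582, 0.101, 0.0915]
orientation: [3.052, 0.729, 0.001]
force: [-0.6, 0.2, 4.1]
opening: 0.0007
```

```bash
python3 -m pendant '[{"delta_pos":[0,0,0.001],"spin":0},{"delta_pos":[0,0,0.0015],"spin":0}]'
```

```text
t: 16.8
tool_pos: [0.5821, 0.1009, 0.0901]
orientation: [3.052, 0.729, 0.002]
force: [0.8, -0.7, 4.3]
opening: 0.0003
```

```bash
python3 -m pendant '[{"delta_pos":[0,0,0.001],"spin":0},{"delta_pos":[0,0,0.0015],"spin":0}]'
```

```text
t: 17.0
tool_pos: [0.5823, 0.1009, 0.0887]
orientation: [3.052, 0.729, 0.002]
force: [0.5, -0.5, 5.2]
opening: 0.0003
```

```bash
python3 -m pendant '[{"delta_pos":[0,0,0.001],"spin":0},{"delta_pos":[0,0,0.001],"spin":0}]'
```

```text
t: 17.2
tool_pos: [0.5825, 0.101, 0.0877]
orientation: [3.052, 0.729, 0.003]
force: [1.0, 0.2, 4.5]
opening: 0.0004
```

```bash
python3 -m pendant '[{"delta_pos":[0,0,0.001],"spin":0},{"delta_pos":[0,0,0.001],"spin":0}]'
```

```text
t: 17.4
tool_pos: [0.5827, 0.101, 0.0867]
orientation: [3.052, 0.729, 0.004]
force: [1.5, 0.5, 4.9]
opening: 0.0004
```

```bash
python3 -m pendant '[{"delta_pos":[0,0,0.001],"spin":0},{"delta_pos":[0,0,0.001],"spin":0}]'; python3 - <<'E'
from h import *
P=np.array([.542,.08,.114])
for cam in("wrist","side","top"):
    c,o=marks(cam,["lever_pivot","lever_end"],4); save(c,cam+"8.png")
    for s,p in o["lever_end"]:
        d=p-P
        if np.linalg.norm(d)<.09: print("lever rad",np.pi/4-np.arctan2(d[2],np.hypot(d[0],d[1])))
E
```

```text
t: 17.6
tool_pos: [0.5829, 0.101, 0.0858]
orientation: [3.052, 0.729, 0.004]
force: [1.2, -1.1, 4.3]
opening: 0.0004
wrist lever_pivot (0.74, array([0.546 , 0.0831, 0.1174]))
wrist lever_end (0.63, array([0.5783, 0.1019, 0.0751]))
lever rad 1.527836202771332
side lever_pivot (0.97, array([0.5443, 0.0812, 0.1177])) (0.94, array([ 0.7884, -0.0922,  0.1123])) (0.88, array([ 0.5402, -0.1986,  0.1148]))
side lever_end (0.74, array([ 0.4612, -0.031 ,  0.0011])) (0.66, array([ 0.5802, -0.1823,  0.1563]))
top lever_pivot (0.66, array([0.5415, 0.0774, 0.1186])) (0.6, array([ 4.683e-01, -3.030e-02,  3.000e-04])) (0.58, array([ 0.539 , -0.202 ,  0.1132])) (0.58, array([ 0.7908, -0.0961,  0.1102]))
top lever_end (0.87, array([ 0.8273, -0.0831,  0.1559])) (0.63, array([ 0.5802, -0.1838,  0.1577]))
```

View pics/side8.png

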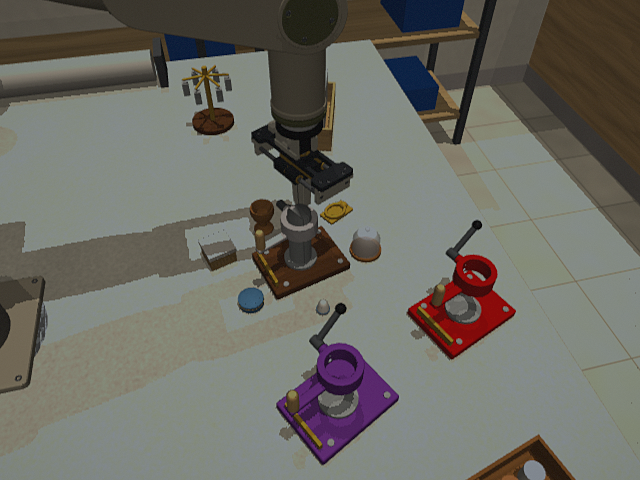

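```bash
python3 -m pendant '[{"delta_pos":[-0.001,0,0.001],"spin":0},{"delta_pos":[-0.001,0,0.0015],"spin":0}]'
```

```text
t: 18.25
tool_pos: [0.582, 0.1006, 0.0844]
orientation: [3.052, 0.729, 0.004]
force: [0.5, -0.9, 6.2]
opening: 0.0007
```

```bash
python3 -m pendant '[{"delta_pos":[0,0,0.001],"spin":0},{"delta_pos":[0,0,0.001],"spin":0}]'
```

```text
t: 18.45
tool_pos: [0.5821, 0.1006, 0.0837]
orientation: [3.052, 0.729, 0.005]
force: [0.5, -0.5, 5.7]
opening: 0.0004
```

```bash
python3 -m pendant '[{"delta_pos":[0,0,0.001],"spin":0},{"delta_pos":[0,0,0.001],"spin":0}]'
```

```text
t: 18.65
tool_pos: [0.5824, 0.1006, 0.083]
orientation: [3.052, 0.729, 0.006]
force: [2.4, 0.2, 6.5]
opening: 0.0005
```

```bash
python3 -m pendant '[{"delta_pos":[0,0,0.001],"spin":0},{"delta_pos":[0,0,0.0015],"spin":0}]'
```

```text
t: 18.85
tool_pos: [0.5827, 0.1006, 0.082]
orientation: [3.052, 0.729, 0.007]
force: [1.9, 0.2, 8.2]
opening: 0.0002
```

```bash
python3 -m pendant '[{"delta_pos":[0,0,0.001],"spin":0},{"delta_pos":[0,0,0.0015],"spin":0}]'
```

```text
t: 19.05
tool_pos: [0.5831, 0.1006, 0.0811]
orientation: [3.052, 0.729, 0.009]
force: [0.7, -0.6, 8.0]
opening: 0.0003
```

```bash
python3 -m pendant '[{"delta_pos":[0,0,-0.005],"spin":0},{"delta_pos":[0,0,-0.02],"spin":0},{"delta_pos":[0,0,-0.05],"spin":0},{"delta_pos":[0,0,-0.09],"spin":0},{"delta_pos":[0,0,-0.13],"spin":0},{"delta_pos":[-0.04,0,-0.17],"spin":0},{"delta_pos":[-0.08,0,-0.18],"spin":0},{"delta_pos":[-0.11,0,-0.18],"spin":0},{"delta_pos":[-0.13,0,-0.18],"spin":0},{"delta_pos":[-0.13,0,-0.18],"spin":0}]'
python3 - <<'E'
from h import *
P=np.array([.542,.08,.114]);C=np.array([.562,.034])
for cam in("wrist","side","top"):
    c,o=marks(cam,["lever_pivot","lever_end","peg_top","thimble","pillbox","egg_cup","dome"],4); save(c,cam+"9.png")
    for s,p in o["lever_end"]:
        d=p-P
        if np.linalg.norm(d)<.09: print("lever rad",np.pi/4-np.arctan2(d[2],np.hypot(d[0],d[1])))
    for s,p in o["peg_top"]:
        d=p[:2]-C
        if np.hypot(*d)<.1: print("arm",np.degrees(np.arctan2(d[1],d[0])))
E
```

```text
t: 20.05
tool_pos: [0.4643, 0.0416, 0.2614]
orientation: [3.052, 0.727, 0.009]
force: [-0.1, -0.6, -0.1]
opening: 0.0001
wrist lever_pivot (0.6, array([0.5444, 0.0813, 0.1145])) (0.56, array([ 0.5375, -0.2037,  0.1133]))
wrist lever_end (0.78, array([0.5785, 0.0995, 0.0777])) (0.48, array([0.416, 0.083, 0.002])) (0.16, array([0.5614, 0.0465, 0.1152]))
wrist peg_top (0.93, array([0.4937, 0.0014, 0.1443]))
wrist thimble (0.62, array([ 0.5754, -0.0725,  0.003 ]))
wrist pillbox (0.88, array([ 0.4601, -0.0308,  0.0013]))
wrist egg_cup (0.68, array([0.5109, 0.1354, 0.0016]))
wrist dome
lever rad 1.505464503901415
lever rad 0.7544098536991857
arm -154.4845767571506
side lever_pivot (0.95, array([ 0.5369, -0.1986,  0.1147])) (0.89, array([ 0.787 , -0.0944,  0.1107])) (0.76, array([0.5401, 0.0782, 0.1144]))
side lever_end (0.74, array([ 0.5788, -0.182 ,  0.1553])) (0.72, array([ 0.8273, -0.0807,  0.1555]))
side peg_top (0.69, array([ 0.7348, -0.1662,  0.1433])) (0.63, array([ 0.4884, -0.2776,  0.139 ])) (0.59, array([0.494 , 0.0034, 0.1399]))
side thimble (0.62, array([ 0.5832, -0.0776, -0.0031]))
side pillbox (0.97, array([ 0.4618, -0.0308, -0.0009])) (0.39, array([ 0.6631,  0.1474, -0.0022]))
side egg_cup (0.65, array([0.5124, 0.144 , 0.0017]))
side dome (0.59, array([0.6933, 0.0396, 0.    ])) (0.27, array([0.5439, 0.0803, 0.113 ]))
arm -155.77225468204585
top lever_pivot (0.74, array([ 0.5413, -0.2003,  0.1141])) (0.67, array([ 0.7906, -0.096 ,  0.1157])) (0.45, array([ 4.659e-01, -3.440e-02,  3.000e-04]))
top lever_end (0.87, array([ 0.8267, -0.0824,  0.1572])) (0.67, array([ 0.5786, -0.1824,  0.16  ]))
top peg_top (0.89, array([ 0.492 , -0.2786,  0.1432])) (0.7, array([ 0.7331, -0.1658,  0.1438]))
top thimble (0.64, array([ 0.5796, -0.0777, -0.0025]))
top pillbox (0.56, array([ 0.4679, -0.0348, -0.0014]))
top egg_cup
top dome (0.88, array([0.6945, 0.0361, 0.001 ]))
```

View pics/wrist9.png

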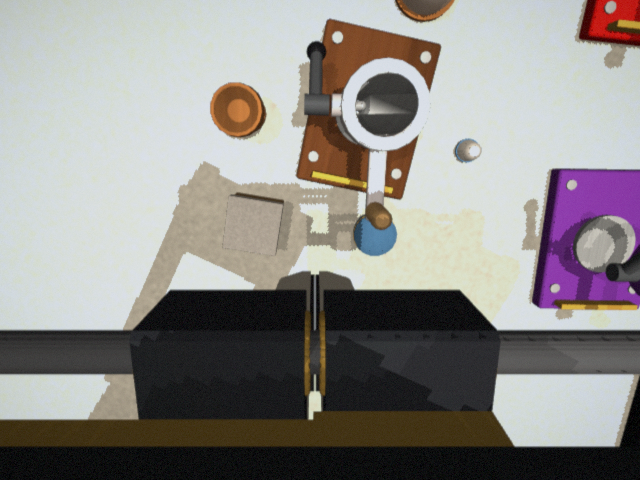

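View pics/side9.png

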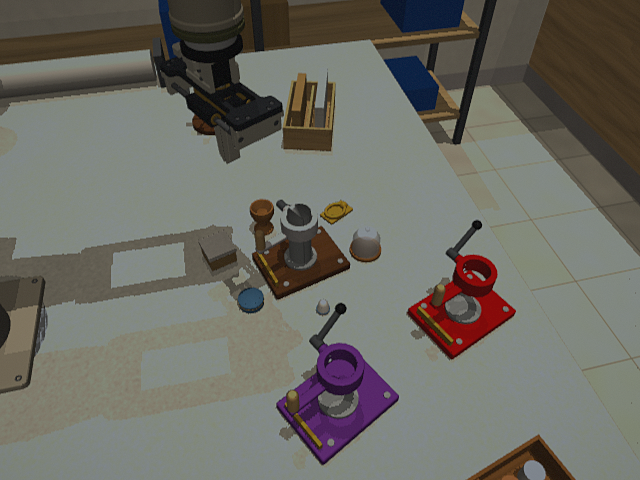

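```bash
python3 - <<'E'
from plant import robot
print(robot.read_state()["force"],robot.read_state()["t"]);print(robot.close_job())
E
```

```text
[ 0.49254642  0.21372812 -0.60772682] 21.25
the job is handed in; nothing more can be done
None
```

I turned the collar clockwise by pushing the peg until it caught on the post's flat. I then pressed the lever down to its stop, lifted the arm clear and handed the job in at about 21 s. No verdict is reported.

- **Collar:** it snapped ahead into the catch near the flat's heading that I had measured from the notch. A gentle push then met rising resistance, up to 6 N (overload is about 18 N). In the last pictures the arm is at about −154° to −156°, as that heading calls for, and the screw faces the notch.
- **Lever:** it passed the point where it would stop if the screw missed the flat. The force rose from about 4.5 N to 8 N at the end, so I took that as the stop. The wrist camera puts the lever at about 1.5 rad. The side and top cameras did not report the ball after it was down, so that angle rests on one camera.
- **Souvenirs:** the thimble, pillbox, egg cup and dome were still found, and the thimble, egg cup and dome measured within about 1 cm of their starting positions. The pillbox was not measured at the start, and the knocker and gift box were judged by eye. All three look unmoved.
- **Not measured directly:** the plunger and screw are hidden, so their distances from the post are inferred from the collar and lever angles.

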